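# Show a freshly glazed test tile to the inspection camera with a spring clip

### The job

Take the spring clip from its stand, push it down onto the rolled rim of the one test tile that has such a rim until it snaps on, about in the middle of the rim, and use it to lift that tile out of the rack. Then present the tile to the inspection camera: centred in front of the lens, about 13 cm off, upright in the picture, with its white glazed face square to the line along which the tilted lens looks, and finish while holding it still there. The glaze is fresh, so the fingers must never touch that tile; leave the other two tiles, the beaker and the palette alone and do not bump the camera.

Things in the scene. Friction and masses are not known exactly. Their poses are not given: they have to be found in the camera images.
- clip: spring clip, 104 mm tall, 0.15 kg, standing jaws down in its stand. Origin: centre of its underside, at the open mouth; z up along the handle, x across the jaws (they open that way), y along the 44 mm wide jaws. Outside about 26 mm in x. Fixed jaw at -x, hinged sprung jaw at +x; rubber lips at z = 8 to 20 mm leave a 7 mm gap. It holds a rim either way round
- clip_grip (a point): where to grip the clip: middle of its wooden handle, a block 24 x 24 mm (sides along x and y) from 52 to 104 mm above the clip's underside; this point is 80 mm above it. A steel shoulder 34 mm wide in y lies just below the handle. Grip with 30 N or more
- clip_seat (a point): where the middle of the 12 mm rim lies when fully on: in the hollow above the lips, 25 mm above the clip's underside. The mouth below the lips flares to 20 mm and finds a rim up to 4 mm off centre; pushed straight down with 10 to 20 N, the rim spreads the lips and snaps in
- clip_jaw (a joint): opening angle of the clip's hinged jaw, rad: 0 closed and empty, about 0.01 to 0.03 when snapped on a tile, about 0.1 to 0.2 while a rim passes the lips; a spring closes it
- stand: fixed wooden block 62 x 80 x 36 mm, origin at the centre of its underside, with a pocket 26 mm deep (32 x 50 mm) in which the clip stands loosely; lift the clip straight up
- rack: fixed wooden tile rack 145 x 90 x 40 mm, origin at the centre of its underside, long side along its x; three slots across it at x = -45, 0 and +45 mm, 30 mm deep and 9.4 mm wide (floor at z = 10 mm). Its x points away from the robot to within 0.4 rad
- rim_tile: the tile to present: terracotta test tile 60 mm wide (y), 8 mm thick (x), 96 mm tall, with a round rolled rim 12 mm thick along its top; the only tile with a rim. White glaze on its +x face; in the rack that face looks along the rack's x, away from the robot. Origin: centre of its underside; z up. It stands upright in any one of the three slots, weighs about 0.08 kg
- rim_tile_rim (a point): middle of the rolled rim of that tile, 90 mm above its underside (the rim's axis; its top is 6 mm higher); axes as the tile's
- rim_tile_face (a point): centre point of that tile's glazed face, 45 mm above its underside and 4 mm off its middle plane; axes as the tile's
- plain_tile: bystander: rimless straight-topped tile 60 x 8 x 78 mm in another slot; origin at the centre of its underside
- arched_tile: bystander: tile with a half-round top, 60 x 8 x 94 mm, in another slot; origin at the centre of its underside
- camera: inspection camera on a fixed post with a round foot of 96 mm; origin on the table 58 mm in front of the centre of the foot (under the lens, were it level); its front is its -x. Its head (box 70 x 52 x 40 mm and lens barrel) pivots on the post 250 mm above the table and is already tilted down
- lens (a point): centre of the front glass of the lens, 58 mm in front of the head's pivot. It looks along its own -x (towards the robot and down), y is to the side, z is up in the picture. A tile presented perfectly has the same orientation as this frame, its face centre at x = -0.13 m, y = z = 0
- beaker: bystander: plastic beaker with scalloped rim, 66 mm across, 70 mm high; origin at the centre of its underside
- palette: bystander: small white mixing palette 75 x 110 x 13 mm lying on the table; origin at the centre of its underside
Not all that is in view belongs to the job. What is shaped like the rim_tile but purple is not meant.

How it is judged:
By the outcome, as a careful person would: the job done as asked, in the order asked, and still so for the second after the job is handed in, while the arm keeps its last pose, push and grip.
It also fails if it takes over 48 s, if anything falls off the work surface, if the arm or the gripper's body presses on something with over 40 N, if the wrist force passes 120 N, or if a joint passes its speed limit or range.

### The arm

A 7-joint arm with a two-finger parallel gripper is mounted at the origin on a cart in front of the work surface, level with it; the furniture and walls round the work are solid. World frame = base frame: x ahead of the robot, y to its left, z up, the work surface at z = 0. Lengths are in mm, angles in rad, forces in N, time in s.
With the tool pointing down it reaches from about 400 to 875 mm from the base axis. Payload 4.4 kg.
Tool frame: the origin (TCP) lies on the centre line of the jaws, within the pads' length; the fingertips stand 25 mm ahead of it and the grasp point (between the pads) lies 6 mm ahead of it (ctrl.finger_overhang is the distance from the TCP to the fingertips, in mm); z points along the fingers, y is the line along which they close (so a half turn about z gives the same grasp; the last joint's range is limited). The gripper opens to 85 mm and grips with 20 to 120 N. Pads are 22 mm wide; open, the fingers measure 114 mm over their backs; the gripper's body (76 mm by 85 mm) begins 54 mm behind the grasp point. The pads swing forward as they close: fully open they stand 13 mm farther back than shut.
Start: joints at [1.262, 0.628, 0.038, 1.517, -0.027, 0.996, -0.02], TCP at [156.3, -630.942, 256.313] pointing down, gripper open.
Joint ranges: [-3.06, 3.06], [-0.37, 2.12], [-1.25, 1.32], [0.18, 2.47], [-1.1, 4.24], [0.23, 1.98], [-2.94, 2.94]. Speed limits (rad/s): [2.57, 2.57, 3.14, 3.14, 3.14, 3.14, 3.14].

### API

Orientations are given as [roll, pitch, yaw] about the fixed x, y, z axes, in that order (R = Rz(yaw) Ry(pitch) Rx(roll)).
In Python, from cell import ctrl gives the robot as it stands. The module is installed in compiled form; this text tells all that it offers.
- The arm moves only by the tool play_rows, never from a script. Its argument "targets" is a list of rows, each a list of 5 numbers: the closure, from 0 (fully open) to 1 (shut), then the shift along the tool's x, y, z in cm, then the turn about the tool's z in degrees. In form: [[gripper, dx, dy, dz, spin], ...]. A call has 1 to 10 rows; each row is the pose to reach, as a shift and turn from the pose commanded when the call began, along the tool's axes at that moment; what a row does not reach only later rows make up. A row lasts 1/10 s, in which the tool goes at most 50 mm and 8.59 degrees, less where a joint would pass 70% of its speed; a pose out of reach is approached as far as the arm can. A call with a gripper value outside its range is refused whole. The fingers move at their own pace and stop on an object; the grip force is fixed at half the most. Time passes only in rows, so rows that repeat a pose let the fingers close. It gives the time, the measured TCP pose, the force, the opening and the grip force at its end, in the units of the state.
- ctrl.read_state(): the state, without advancing time (a new reading comes with each control period).
- ctrl.get_image(name): name is "scene" or "top" or "wrist"; returns (picture, depth): 400x640x3 uint8, red, green, blue; 400x640 float32, mm along the optical axis (not along the pixel's ray), 0 where there is no reading.
- ctrl.calibration(name): a dict with "vfov" (degrees; the focal length in pixels is half the picture's height over the tangent of half this angle, whatever the lens; pixels are square), "cx", "cy" (the principal point, pixels), "extrinsics" (4x4, takes a point from camera to world coordinates); the wrist camera has in their place "mount" (4x4, takes a point from camera to tool coordinates, whose origin is the TCP and whose axes are the flange's). Camera axes: x right, y down, z forward; pixel columns grow to the right and rows downward; lengths in mm; the calibration is good to about 2 mm. A picture is of the moment at which its call begins: read the wrist's pose just before it. calibration takes no time and is no camera call.
- ctrl.finish_job(): hands the job in; it is judged then, once.
Trained networks look in the newest picture that a camera, given by its name, has taken for a name from the list of things; names that differ only in an ending like _2 or _b are one class to them, and where a whole thing is asked for, a point or a joint stands for the part that bears it (a point fixed in the world has none). Each returns a list of dicts, best first, with "confidence" (0 to 1); they miss things now and then, are a little off and sometimes report something else, mostly with a low value. They report only what shows in the picture. A call takes as long as a camera call. They do not tell look-alikes from the thing itself.
- ctrl.search_frame(camera, name): "bbox" ([left, top, right, bottom] in pixels, round what is visible of it).
- ctrl.trace(camera, name): "pixels" (400x640 bool, what is visible of it) and "bbox" ([left, top, right, bottom] in pixels, round what is visible of it).
The state is a dict: "clock": time; "qpos": joint angles; "qd": joint speeds; "tau": joint torques, N m; "eef_pos": TCP position; "tool_rot": TCP orientation; "force": force on the tool from outside, world axes, zero at the start; "torque": the same for the moment, N m; "width": finger opening in mm; "gripper_force": force on a finger pad.
Only numpy, scipy, OpenCV 4.12 (cv2) and the standard library are available. Lean on these libraries where they do the work, as an engineer would, in place of code of your own. Each camera call takes 0.05 s, during which the arm holds its last target. There are 200 camera calls.

## Working session

There is one attempt and no reset: what is moved stays moved. The work goes in short steps, Python scripts to look and compute and a tool call to move; the robot and the scene stay as the last step left them, time stands still between calls to the robot, and variables do not carry over. Pictures are saved under pics/ and viewed, at most 10 in all, crops included, and the job is handed in when it is done.

Besides the shell and the picture viewer there is one more tool, called after "Call:" by a JSON object that holds its "fn" and its "kwargs", one argument or row to a line. play_rows: Moves the arm, as the interface text tells. Its arguments: {"type":"object","properties":{"targets":{"type":"array"}},"required":["targets"]}

```bash
mkdir -p pics; cat > h.py <<'E'
import numpy as np, cv2
from cell import ctrl
from scipy.spatial.transform import Rotation as R
def Tw():
    s=ctrl.read_state(); T=np.eye(4); T[:3,:3]=R.from_euler('xyz',s['tool_rot']).as_matrix(); T[:3,3]=s['eef_pos']; return T
def cam(n):
    c=ctrl.calibration(n); E=np.array(c['extrinsics']) if 'extrinsics' in c else Tw()@np.array(c['mount'])
    return E,200/np.tan(np.radians(c['vfov'])/2),c['cx'],c['cy']
def shot(n):
    C=cam(n); p,d=ctrl.get_image(n); return p,d,C
def cloud(d,C):
    E,f,cx,cy=C; v,u=np.mgrid[:d.shape[0],:d.shape[1]]
    P=np.stack([(u-cx)/f*d,(v-cy)/f*d,d],-1)
    W=P@E[:3,:3].T+E[:3,3]; W[d<=0]=np.nan; return W
def proj(p,C):
    E,f,cx,cy=C; q=E[:3,:3].T@(np.asarray(p)-E[:3,3]); return q[0]/q[2]*f+cx,q[1]/q[2]*f+cy
def save(n,p): cv2.imwrite('pics/'+n+'.png',p[:,:,::-1])
E
cat > a.py <<'E'
from h import *
print(ctrl.read_state())
for n in ['scene','top']:
    p,d,C=shot(n); save(n,p); W=cloud(d,C); np.savez(n,p=p,d=d,W=W)
    print(n,C[0][:3,3],C[0][:3,2])
    for t in ['clip','stand','rack','rim_tile','plain_tile','arched_tile','camera','lens','beaker','palette']:
        for r in ctrl.trace(n,t)[:3]:
            m=r['pixels']&np.isfinite(W[...,0])
            q=W[m]
            print(t,round(r['confidence'],2),np.round(r['bbox']).astype(int),m.sum(), np.round(np.percentile(q,[2,50,98],axis=0)).astype(int).tolist() if len(q) else '')
E
python3 a.py
```

```text
{'clock': 0.0, 'qpos': array([ 1.26218477,  0.62933275,  0.03841476,  1.51839271, -0.02701383,
        0.99631443, -0.02002183]), 'qd': array([ 1.56383170e-03,  8.15759012e-04, -6.57782890e-04, -2.74291891e-04,
       -1.40111327e-03, -1.10419162e-03,  6.51234572e-06]), 'tau': array([-5.38504919e-04, -5.63398182e+01,  1.22604702e+00, -1.93445492e+01,
        1.10106068e-02,  1.05361352e-02,  3.42145051e-05]), 'eef_pos': array([ 156.18481918, -630.34310148,  255.38932128]), 'tool_rot': array([-3.13966229e+00, -2.07456864e-06,  2.42803640e-01]), 'force': array([-1.29602811e+00,  2.30633865e-01, -1.15010903e-03]), 'torque': array([-0.02313781,  0.03993906, -0.01997062]), 'gripper_force': 0.0, 'width': 85.31948919197686}
scene [-418.23775277  881.77176797  816.24211962] [ 0.67527248 -0.59023392 -0.44230192]
clip 0.54 [349 208 360 237] 277 [[506, -107, 35], [514, -87, 67], [538, -73, 119]]
stand 0.74 [302 230 319 255] 244 [[505, 79, 43], [512, 112, 74], [520, 136, 107]]
stand 0.72 [344 228 374 246] 352 [[429, -125, 6], [505, -71, 36], [561, 8, 85]]
rack 0.95 [291 249 352 284] 1132 [[394, 
[... 1282 characters left out ...]
41], [541, 147, 46]]
rack 0.75 [416 203 434 222] 424 [[564, -324, 1], [594, -297, 46], [624, -266, 71]]
rim_tile 0.59 [271 125 292 139] 244 [[827, 106, -1], [833, 134, 64], [843, 164, 99]]
rim_tile 0.51 [289 260 308 274] 112 [[417, 57, 41], [428, 85, 105], [437, 113, 110]]
rim_tile 0.48 [417 243 441 261] 218 [[458, -320, 0], [480, -296, 73], [502, -275, 100]]
arched_tile 0.63 [287 233 300 243] 44 [[509, 80, 77], [515, 98, 101], [523, 123, 107]]
camera 0.75 [313  96 347 152] 1384 [[776, -50, 2], [819, -8, 254], [866, 29, 279]]
beaker 0.69 [414 202 437 222] 392 [[566, -322, 11], [594, -296, 46], [621, -265, 71]]
palette 0.85 [222 273 264 299] 932 [[339, 204, 2], [377, 256, 11], [414, 309, 16]]
```

```bash
python3 - <<'E'
import cv2
a=cv2.imread('pics/scene.png')[120:340,220:430]; b=cv2.imread('pics/top.png')[90:310,215:450]
a=cv2.resize(a,None,fx=1.7*1.5,fy=1.7*1.5,interpolation=cv2.INTER_CUBIC)
cv2.imwrite('pics/c1.png',a)
cv2.imwrite('pics/c2.png',cv2.resize(b,None,fx=2.5,fy=2.5,interpolation=cv2.INTER_CUBIC))
E
```

```text
(no output)
```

View pics/c1.png

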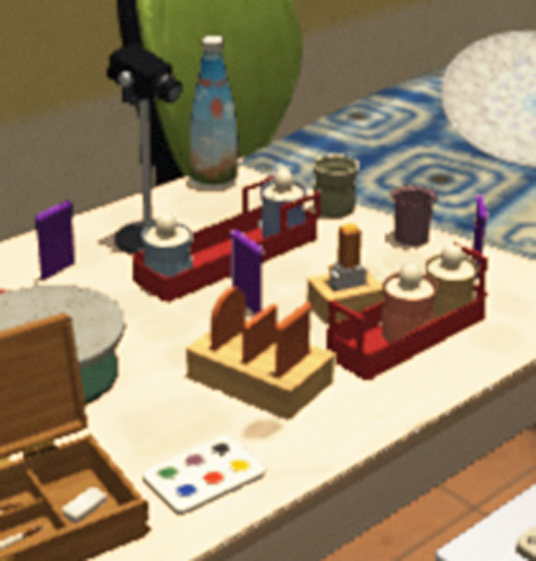

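View pics/c2.png

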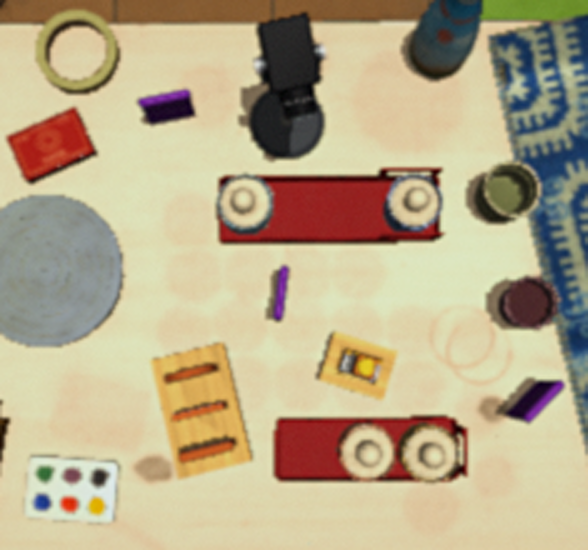

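The rim tile is the terracotta one in the nearest slot. The arched tile is in the far slot and the plain one is between them. There are three purple look-alikes, and a tray with jars stands in front of the camera. Next I'll get rough geometry from the clouds I already have.

```bash
cat > b.py <<'E'
from h import *
def ax(q):
    c=q.mean(0); w,v=np.linalg.eigh(np.cov((q-c).T)); return c,v[:,::-1],np.sqrt(w[::-1])
for n in ['top','scene']:
    z=np.load(n+'.npz'); W=z['W'].reshape(-1,3); p=z['p'].reshape(-1,3).astype(int)
    def box(x0,x1,y0,y1,z0,z1): 
        return np.all((W>[x0,y0,z0])&(W<[x1,y1,z1]),axis=1)
    for nm,b in dict(rim=(400,450,40,130,92,125),rackall=(380,560,30,170,32,50),handle=(490,560,-130,-50,88,130),stand=(480,580,-150,-30,28,42),head=(720,960,-80,70,215,330)).items():
        m=box(*b); q=W[m]
        c,v,s=ax(q[:,:2] if nm!='head' else q); print(n,nm,m.sum(),np.round(c,1),'dir',np.round(v[:,0],3),'sd',np.round(s,1),np.round(np.ptp(q,axis=0)),'yaw',round(np.arctan2(v[1,0],v[0,0]),3))
    m=box(720,960,-80,70,190,330)
    q=W[m]; np.set_printoptions(suppress=True)
    # x-z profile of head
    for x in range(740,940,12):
        s=q[(q[:,0]>=x)&(q[:,0]<x+12)]
        if len(s): print(x,len(s),'z',np.round(np.percentile(s[:,2],[2,50,98])),'y',np.round(np.percentile(s[:,1],[2,50,98])))
    for nm,b in dict(purple=(560,700,-40,60,60,140),tray=(640,760,-120,130,20,140),foot=(740,880,-80,80,8,40),tray2=(380,480,-250,0,10,140)).items():
        q=W[box(*b)]; print(nm,len(q),np.round(np.percentile(q,[1,50,99],axis=0)).tolist() if len(q) else '')
E
python3 b.py
```

```text
top rim 95 [427.2  86.4] dir [-0.235  0.972] sd [17.7  3.4] [22. 59. 12.] yaw 1.808
top rackall 1237 [471.8  96.6] dir [-0.968 -0.252] sd [42.3 27.3] [159. 119.  17.] yaw -2.887
top handle 79 [520.4 -92.5] dir [0.414 0.91 ] sd [7.3 6.9] [26. 26. 32.] yaw 1.144
top stand 373 [521.8 -91.7] dir [0.326 0.945] sd [26.4 20.8] [78. 91. 10.] yaw 1.239
top head 848 [820.   -9.7 265.3] dir [-0.923 -0.185 -0.337] sd [26.1 16.2  6.4] [97. 70. 64.] yaw -2.944
764 31 z [238. 248. 253.] y [-32. -18.  -6.]
776 74 z [239. 252. 260.] y [-35. -16.  -2.]
788 92 z [245. 258. 265.] y [-34. -11.   9.]
800 117 z [249. 264. 269.] y [-38. -13.  12.]
812 151 z [222. 267. 272.] y [-36.  -3.  24.]
824 133 z [253. 271. 276.] y [-44. -11.  22.]
836 122 z [256. 274. 278.] y [-40.  -7.  21.]
848 106 z [260. 278. 281.] y [-28.  -4.  21.]
860 22 z [275. 279. 281.] y [-27. -18.   0.]
purple 160 [[577.0, -6.0, 63.0], [631.0, 6.0, 91.0], [699.0, 58.0, 100.0]]
tray 646 [[674.0, -118.0, 22.0], [711.0, 34.0, 69.0], [754.0, 75.0, 103.0]]
foot 628 [[747.0, -71.0, 8.0], [812.0, -2.0, 14.0], [863.0, 70.0, 39.0]]
tray2 1167 [[38
[... 538 characters left out ...]
[231. 246. 255.] y [-26. -14.  -5.]
776 54 z [226. 245. 260.] y [-35. -13.  -1.]
788 69 z [231. 257. 269.] y [-27.  -4.  10.]
800 65 z [230. 258. 270.] y [-39.   6.  15.]
812 101 z [199. 255. 273.] y [-32.  12.  25.]
824 91 z [192. 258. 279.] y [-30.  -1.  26.]
836 55 z [245. 275. 281.] y [-32.  13.  22.]
848 48 z [246. 276. 283.] y [-29.  17.  24.]
860 11 z [245. 280. 283.] y [-27.  -2.  23.]
purple 215 [[577.0, -7.0, 60.0], [618.0, 5.0, 76.0], [700.0, 59.0, 101.0]]
tray 792 [[671.0, -119.0, 21.0], [701.0, 45.0, 41.0], [759.0, 77.0, 103.0]]
foot 257 [[742.0, -77.0, 8.0], [761.0, -3.0, 18.0], [869.0, 76.0, 39.0]]
tray2 1489 [[384.0, -212.0, 11.0], [405.0, -102.0, 47.0], [463.0, -8.0, 104.0]]
```

Call:
{"fn": "play_rows", "kwargs": {
  "targets": [
    [0,24,-22,-4.5,16],
    [0,48.4,-43.6,-4.5,33],
    [0,48.4,-43.6,-4.5,33],
    [0,48.4,-43.6,-4.5,33],
    [0,48.4,-43.6,-4.5,33],
    [0,48.4,-43.6,-4.5,33],
    [0,48.4,-43.6,-4.5,33],
    [0,48.4,-43.6,-4.5,33],
    [0,48.4,-43.6,-4.5,33],
    [0,48.4,-43.6,-4.5,33]
  ]
}}

```text
clock: 2.1
eef_pos: [436.6, -216.1, 292.2]
tool_rot: [3.142, -0.001, -0.333]
force: [0.7, -1.4, -0.0]
width: 85.5
gripper_force: 0.0
```

Call:
{"fn": "play_rows", "kwargs": {
  "targets": [
    [0,0,0,0,0]
  ]
}}

```text
clock: 2.2
eef_pos: [440.4, -210.6, 292.1]
tool_rot: [-3.137, -0.002, -0.32]
force: [0.4, 1.0, -0.1]
width: 85.6
gripper_force: 0.0
```

Call:
{"fn": "play_rows", "kwargs": {
  "targets": [
    [0,1.9,-7,0,0],
    [0,3.8,-14,0,0],
    [0,3.8,-14,0,0],
    [0,3.8,-14,0,0],
    [0,3.8,-14,0,0],
    [0,3.8,-14,0,0]
  ]
}}

```text
clock: 2.8
eef_pos: [516.5, -99.6, 291.6]
tool_rot: [3.14, 0.0, -0.335]
force: [-0.5, -0.5, -0.4]
width: 85.2
gripper_force: 0.0
```

```bash
cat > c.py <<'E'
from h import *
s=ctrl.read_state(); print(s['clock'],s['eef_pos'],s['tool_rot'],s['qpos'])
p,d,C=shot('wrist'); save('w1',p); W=cloud(d,C); np.savez('w1',p=p,d=d,W=W)
print(C[0],C[1:]); print(proj([521,-91,114],C))
for t in ['clip','stand']:
    for r in ctrl.trace('wrist',t)[:2]:
        q=W[r['pixels']&np.isfinite(W[...,0])]; print(t,r['confidence'],r['bbox'],np.round(np.percentile(q,[2,50,98],axis=0)).tolist() if len(q) else '')
def rect(z0,z1,nm,b=(470,570,-140,-40)):
    q=W[(W[...,2]>z0)&(W[...,2]<z1)&(W[...,0]>b[0])&(W[...,0]<b[1])&(W[...,1]>b[2])&(W[...,1]<b[3])]
    if len(q)>20: print(nm,len(q),q.mean(0).round(1),cv2.minAreaRect(q[:,:2].astype(np.float32)))
rect(95,130,'handle'); rect(30,42,'stand'); rect(50,75,'shoulder')
E
python3 c.py
```

```text
2.8 [516.47242735 -99.61387344 291.59160745] [ 3.14048015e+00  3.86088347e-04 -3.35200022e-01] [ 0.05037122  0.41113569  0.12245546  1.81909356 -0.0603069   0.91556128
 -1.70648109]
[[-3.28378915e-01 -9.05443341e-01 -2.68960304e-01  5.84595871e+02]
 [-9.44545919e-01  3.14948155e-01  9.29551848e-02 -1.23235953e+02]
 [ 5.42898285e-04  2.84569880e-01 -9.58655146e-01  4.08722866e+02]
 [ 0.00000000e+00  0.00000000e+00  0.00000000e+00  1.00000000e+00]] (np.float64(294.72608800520106), 320.4565737008371, 204.2680226952927)
(np.float64(310.98603862858135), np.float64(188.55572558010996))
clip 0.82 [290.9, 162.9, 330.1, 200.9] [[501.0, -114.0, 11.0], [526.0, -95.0, 89.0], [538.0, -70.0, 116.0]]
stand 0.84 [280.1, 146.5, 347.1, 198.5] [[487.0, -135.0, -0.0], [534.0, -98.0, 35.0], [561.0, -49.0, 37.0]]
handle 569 [523.  -93.2 112.9] ((521.5699462890625, -92.6595687866211), (23.96889305114746, 23.534563064575195), 71.49085235595703)
stand 1797 [527.3 -92.5  35.6] ((522.68603515625, -90.62326049804688), (79.36925506591797, 62.27112579345703), 71.92012023925781)
shoulder 418 [526.2 -95.1  58.8] ((522.840087890625, -92.67471313476562), (43.3969841003418, 26.540300369262695), 71.43203735351562)
```

View pics/w1.png

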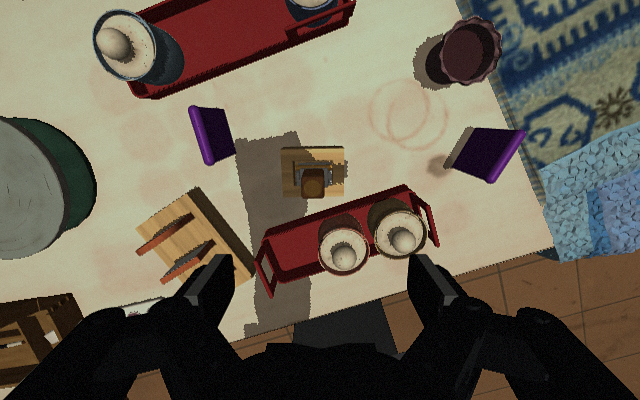

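Call:
{"fn": "play_rows", "kwargs": {
  "targets": [
    [0,0,0,5,-0.7],
    [0,0,0,10,-0.7],
    [0,0,0,13,-0.7],
    [0,0,0,13,-0.7],
    [0,0,0,13,-0.7]
  ]
}}

```text
clock: 3.45
eef_pos: [517.4, -98.9, 162.2]
tool_rot: [3.141, -0.0, -0.322]
force: [0.2, 0.1, -0.8]
width: 85.4
gripper_force: 0.0
```

```bash
python3 - <<'E'
from h import *
s=ctrl.read_state(); print(s['clock'],s['eef_pos'],s['tool_rot'],np.abs(s['qd']).max())
T=Tw(); print(np.linalg.inv(T)@np.array([522,-92.6,90,1]))
E
```

```text
3.45 [517.39168419 -98.8602519  162.15528052] [ 3.14133672e+00 -8.66619185e-05 -3.22354954e-01] 0.03719554392245012
[ 2.3814429  -7.41618539 72.15359145  1.        ]
```

Call:
{"fn": "play_rows", "kwargs": {
  "targets": [
    [0,0.24,-0.74,3,0],
    [0,0.24,-0.74,6.6,0],
    [0,0.24,-0.74,6.6,0],
    [1,0.24,-0.74,6.6,0],
    [1,0.24,-0.74,6.6,0],
    [1,0.24,-0.74,6.6,0],
    [1,0.24,-0.74,6.6,0],
    [1,0.24,-0.74,6.6,0],
    [1,0.24,-0.74,6.6,0]
  ]
}}

```text
clock: 4.35
eef_pos: [522.7, -91.9, 96.9]
tool_rot: [-3.141, -0.002, -0.321]
force: [-0.5, 0.2, 7.6]
width: 23.5
gripper_force: 60.0
```

Call:
{"fn": "play_rows", "kwargs": {
  "targets": [
    [1,0,0,-4,0],
    [1,0,0,-8,0],
    [1,0,0,-13,0],
    [1,-3,-2.6,-17,-8],
    [1,-6,-5.2,-17,-16],
    [1,-9,-7.8,-17,-24],
    [1,-10.7,-9.3,-17,-32],
    [1,-10.7,-9.3,-17,-32],
    [1,-10.7,-9.3,-17,-32],
    [1,-10.7,-9.3,-17,-32]
  ]
}}

```text
clock: 5.35
eef_pos: [450.2, 29.1, 265.7]
tool_rot: [3.141, -0.0, 0.235]
force: [-0.6, -0.2, -1.7]
width: 23.6
gripper_force: 59.5
```

```bash
cat > d.py <<'E'
from h import *
s=ctrl.read_state(); print(s['clock'],s['eef_pos'],s['tool_rot'],s['width'],s['gripper_force'],np.abs(s['qd']).max())
p,d,C=shot('wrist'); save('w2',p); W=cloud(d,C); np.savez('w2',p=p,d=d,W=W)
def rect(z0,z1,nm,b):
    q=W[(W[...,2]>z0)&(W[...,2]<z1)&(W[...,0]>b[0])&(W[...,0]<b[1])&(W[...,1]>b[2])&(W[...,1]<b[3])]
    if len(q)>20: print(nm,len(q),np.median(q,0).round(1),cv2.minAreaRect(q[:,:2].astype(np.float32)),q[:,2].max())
rect(98,115,'rim',(395,450,30,140)); rect(33,50,'rack',(380,560,20,170)); rect(60,115,'others',(455,560,20,170))
for r in ctrl.trace('wrist','rim_tile')[:3]:
    q=W[r['pixels']&np.isfinite(W[...,0])]; print(r['confidence'],r['bbox'],np.round(np.percentile(q,[2,50,98],axis=0)).tolist())
E
python3 d.py
```

```text
5.35 [450.22454355  29.12078579 265.66421042] [ 3.14084445e+00 -2.88732728e-04  2.34559988e-01] 23.59176594585569 59.450939297676086 0.006817491580867551
rim 732 [429.6  87.1 104.5] ((428.9139404296875, 87.1735610961914), (11.232516288757324, 62.364444732666016), 12.740036010742188) 107.07378682798696
rack 7384 [486.4  98.   39.7] ((471.1099853515625, 98.02561950683594), (144.70535278320312, 90.25817108154297), 13.5910005569458) 49.96656699027909
others 1275 [481.4 100.5  88. ] ((493.9901123046875, 102.90400695800781), (52.1933708190918, 59.29872512817383), 13.47046947479248) 105.01986467626665
0.97 [227.3, 181.9, 296.9, 207.5] [[420.0, 58.0, 39.0], [431.0, 86.0, 100.0], [439.0, 116.0, 106.0]]
0.65 [365.2, 0.0, 413.9, 76.2] [[577.0, -6.0, 7.0], [603.0, 4.0, 93.0], [632.0, 9.0, 96.0]]
0.56 [531.9, 198.0, 640.0, 249.2] [[459.0, -314.0, 4.0], [480.0, -292.0, 59.0], [502.0, -273.0, 95.0]]
```

View pics/w2.png

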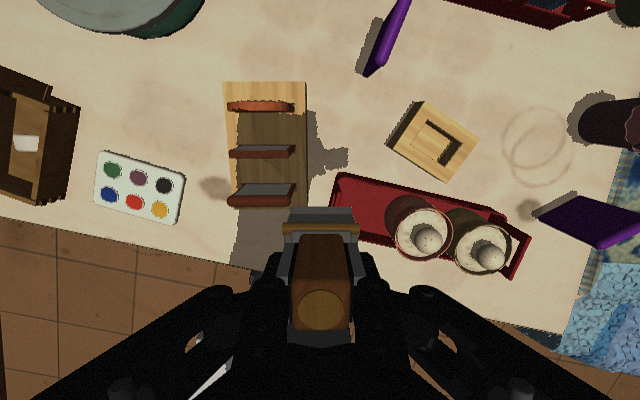

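Call:
{"fn": "play_rows", "kwargs": {
  "targets": [
    [1,-0.4,-3,0,0],
    [1,-0.79,-6.16,0,0],
    [1,-0.79,-6.16,0,0],
    [1,-0.79,-6.16,3.5,0],
    [1,-0.79,-6.16,6.8,0],
    [1,-0.79,-6.16,6.8,0],
    [1,-0.79,-6.16,6.8,0]
  ]
}}

```text
clock: 6.15
eef_pos: [427.8, 87.5, 197.7]
tool_rot: [3.141, 0.001, 0.236]
force: [0.1, -0.7, -0.7]
width: 23.2
gripper_force: 59.4
```

```bash
cat > e.py <<'E'
from h import *
s=ctrl.read_state(); print(s['clock'],s['eef_pos'],s['tool_rot'],s['width'],s['gripper_force'],s['force'])
T=Tw(); print(np.linalg.inv(T)@np.array([428.2,87.2,100,1]))
p,d,C=shot('wrist'); save('w3',p[120:,160:480])
E
python3 e.py
```

```text
6.15 [427.83755088  87.54954714 197.70687449] [3.14121906e+00 1.15982172e-03 2.36075388e-01] 23.19011770022283 59.37874674797058 [ 0.0864416  -0.65139124 -0.74769996]
[ 0.38396323  0.38812238 97.7066467   1.        ]
```

View pics/w3.png

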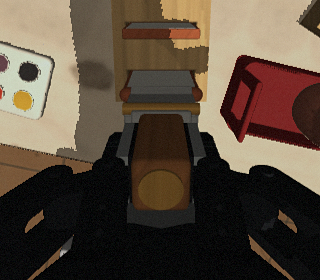

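The clip is centred just behind and above the rim, about (160,95) in the crop. Now I'll push down gently.

Call:
{"fn": "play_rows", "kwargs": {
  "targets": [
    [1,0,0,1,0],
    [1,0,0,1.4,0],
    [1,0,0,1.7,0],
    [1,0,0,2,0],
    [1,0,0,2.2,0],
    [1,0,0,2.4,0]
  ]
}}

```text
clock: 6.8
eef_pos: [427.8, 88.3, 173.7]
tool_rot: [3.142, -0.001, 0.238]
force: [-0.3, -0.7, 4.9]
width: 23.2
gripper_force: 60.2
```

Call:
{"fn": "play_rows", "kwargs": {
  "targets": [
    [1,0,0,0.2,0],
    [1,0,0,0.4,0],
    [1,0,0,0.6,0],
    [1,0,0,0.8,0],
    [1,0,0,0.8,0]
  ]
}}

```text
clock: 7.3
eef_pos: [426.8, 88.1, 165.0]
tool_rot: [3.142, 0.002, 0.238]
force: [-0.4, -0.1, -2.5]
width: 23.3
gripper_force: 59.6
```

Call:
{"fn": "play_rows", "kwargs": {
  "targets": [
    [1,0,0,0.2,0],
    [1,0,0,0.4,0],
    [1,0,0,0.4,0]
  ]
}}

```text
clock: 7.6
eef_pos: [428.1, 88.4, 161.9]
tool_rot: [3.142, -0.001, 0.238]
force: [-0.3, -0.7, 3.9]
width: 23.5
gripper_force: 60.3
```

Call:
{"fn": "play_rows", "kwargs": {
  "targets": [
    [1,0,0,0.3,0],
    [1,0,0,0.3,0]
  ]
}}

```text
clock: 7.8
eef_pos: [430.3, 88.8, 161.3]
tool_rot: [3.141, -0.007, 0.237]
force: [-1.4, -0.8, 29.5]
width: 23.3
gripper_force: 63.9
```

Call:
{"fn": "play_rows", "kwargs": {
  "targets": [
    [1,0,0,-1,0],
    [1,0,0,-3,0],
    [1,0,0,-6,0],
    [1,0,0,-10,0],
    [1,0,0,-14,0],
    [1,0,0,-18,0],
    [1,0,0,-20,0],
    [1,0,0,-20,0]
  ]
}}

```text
clock: 8.6
eef_pos: [428.7, 88.6, 360.9]
tool_rot: [3.142, -0.005, 0.237]
force: [0.3, -0.5, -3.6]
width: 23.3
gripper_force: 59.6
```

```bash
cat > f.py <<'E'
from h import *
import sys
s=ctrl.read_state(); print(s['clock'],s['eef_pos'],s['tool_rot'],s['width'],s['gripper_force'],s['qpos'],s['force'])
for n in ['wrist','scene']:
    p,d,C=shot(n); W=cloud(d,C); np.savez('f_'+n,p=p,d=d,W=W); save('f_'+n,p)
    for t in ['rim_tile','clip','camera','lens']:
        for r in ctrl.trace(n,t)[:2]:
            q=W[r['pixels']&np.isfinite(W[...,0])]; print(n,t,round(r['confidence'],2),np.round(r['bbox']),np.round(np.percentile(q,[2,50,98],axis=0)).tolist() if len(q) else '')
a=cv2.imread('pics/f_wrist.png'); b=cv2.resize(cv2.imread('pics/f_scene.png')[100:300,240:440],(400,400))
cv2.imwrite('pics/f.png',cv2.resize(np.hstack([a,b]),(800,308)))
E
python3 f.py
```

```text
8.6 [428.67449508  88.57981534 360.9332778 ] [ 3.14159217 -0.00548807  0.23748175] 23.259362911084022 59.566487073898315 [-0.21000834  0.19662034 -0.07034068  1.92085905  0.01638992  1.01916319
 -1.62082689] [ 0.29904802 -0.45022566 -3.61090693]
wrist rim_tile 0.81 [275. 195. 373. 245.] [[419.0, 59.0, 211.0], [431.0, 84.0, 244.0], [438.0, 117.0, 304.0]]
wrist rim_tile 0.79 [396.  18. 447.  82.] [[577.0, -6.0, 0.0], [606.0, 4.0, 77.0], [636.0, 9.0, 96.0]]
wrist clip 0.73 [283. 206. 357. 333.] [[419.0, 72.0, 277.0], [437.0, 90.0, 365.0], [443.0, 109.0, 380.0]]
wrist lens 0.74 [273. 196. 370. 246.] [[419.0, 59.0, 211.0], [431.0, 85.0, 243.0], [438.0, 117.0, 304.0]]
scene rim_tile 0.84 [235. 198. 250. 229.] [[825.0, 105.0, 7.0], [834.0, 136.0, 55.0], [843.0, 165.0, 100.0]]
scene rim_tile 0.68 [310. 214. 323. 246.] [[575.0, -4.0, 9.0], [601.0, 3.0, 59.0], [638.0, 10.0, 100.0]]
scene clip 0.9 [330. 153. 344. 191.] [[410.0, 66.0, 273.0], [415.0, 89.0, 315.0], [428.0, 108.0, 374.0]]
scene camera 0.91 [260. 136. 292. 219.] [[773.0, -32.0, 11.0], [825.0, -3.0, 239.0], [863.0, 33.0, 281.0]]
scene lens 0.58 [262. 135. 292. 159.] [[772.0, -37.0, 232.0], [813.0, -1.0, 261.0], [860.0, 23.0, 282.0]]
scene lens 0.55 [325. 153. 344. 192.] [[410.0, 65.0, 276.0], [416.0, 89.0, 319.0], [432.0, 109.0, 377.0]]
```

View pics/f.png

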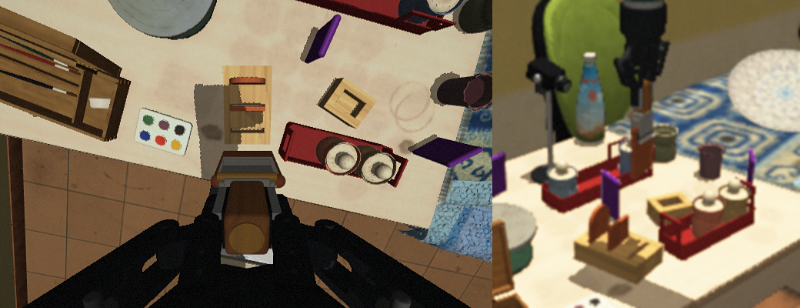

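Call:
{"fn": "play_rows", "kwargs": {
  "targets": [
    [1,2,0,-4,0],
    [1,4,0,-8,0],
    [1,6,0,-12,0],
    [1,8,0,-16,0],
    [1,10,0,-20,0],
    [1,12,0,-25,0],
    [1,12,0,-25,0],
    [1,12,0,-25,0]
  ]
}}

```text
clock: 9.9
eef_pos: [544.8, 116.8, 608.5]
tool_rot: [-3.142, -0.001, 0.238]
force: [-0.2, -1.0, -3.3]
width: 23.2
gripper_force: 59.7
```

Call:
{"fn": "play_rows", "kwargs": {
  "targets": [
    [1,0,0,-4,0],
    [1,0,0,-8,0],
    [1,0,0,-12,0],
    [1,0,0,-12,0]
  ]
}}

```text
clock: 10.3
eef_pos: [532.9, 113.8, 702.6]
tool_rot: [3.14, -0.034, 0.237]
force: [-0.8, -0.1, -2.3]
width: 23.4
gripper_force: 59.6
```

```bash
cat > st.py <<'E'
from h import *
s=ctrl.read_state(); print(s['clock'],s['eef_pos'],s['tool_rot'],s['qpos'].round(3),np.abs(s['qd']).max(),s['force'])
z=Tw()[:3,2]; print('tilt',np.arccos(-z[2]),'az',np.arctan2(z[1],z[0]))
E
python3 st.py
```

```text
10.3 [532.92196341 113.77713381 702.62866922] [ 3.14028101 -0.03403376  0.23659709] [-0.356  0.346  0.185  0.785 -0.068  1.981 -1.546] 0.06506628076319475 [-0.80329756 -0.14293127 -2.28417984]
tilt 0.034059019653661655 az 0.19806930583421506
```

It tilts at the wrist limit, and in the direction I want. I'll measure the lens from here, then tilt more.

```bash
cat > g.py <<'E'
from h import *
p,d,C=shot('wrist'); W=cloud(d,C); np.savez('g',p=p,d=d,W=W); save('g',p)
pts=W.reshape(-1,3)
from scipy.optimize import least_squares
for nm,Wc in [('wrist',W),('top',np.load('top.npz')['W']),('scene',np.load('scene.npz')['W'])]:
    q=Wc.reshape(-1,3); q=q[(q[:,0]>735)&(q[:,0]<900)&(np.abs(q[:,1]+5)<70)&(q[:,2]>205)&(q[:,2]<300)]
    f=q[(Wc.reshape(-1,3)[:0].shape[0]):]
    F=Wc.reshape(-1,3); F=F[(F[:,0]>755)&(F[:,0]<900)&(np.abs(F[:,1])<75)&(F[:,2]>6)&(F[:,2]<30)]
    print(nm,len(q),len(F), 'foot rect',cv2.minEnclosingCircle(F[:,:2].astype(np.float32)) if len(F)>10 else '')
    # top plane RANSAC
    best=0; rng=np.random.default_rng(0)
    for _ in range(600):
        a,b,c=q[rng.choice(len(q),3,False)]; n=np.cross(b-a,c-a); l=np.linalg.norm(n)
        if l<50: continue
        n/=l; n*=np.sign(n[2])
        if n[2]<.85: continue
        m=np.abs((q-a)@n)<2
        if m.sum()>best: best=m.sum(); M=m
    t=q[M]; c=t.mean(0); n=np.linalg.svd(t-c)[2][2]; n*=np.sign(n[2])
    r=cv2.minAreaRect(t[:,:2].astype(np.float32))
    print(best,'c',c.round(1),'n',n.round(3),'tilt',np.arccos(n[2]).round(3),'az',np.arctan2(-n[1],-n[0]).round(3),'rect',r)
E
python3 g.py
```

```text
wrist 1690 1116 foot rect ((829.056640625, -7.753484725952148), 48.01741409301758)
1004 c [814.7 -10.5 265.2] n [-0.309 -0.052  0.95 ] tilt 0.318 az 0.166 rect ((805.8975830078125, -12.203842163085938), (69.62493896484375, 50.91038513183594), 12.67347240447998)
top 848 535 foot rect ((836.8738403320312, -4.736506462097168), 75.78816223144531)
481 c [825.5  -9.8 269.8] n [-0.275 -0.043  0.96 ] tilt 0.282 az 0.154 rect ((818.2689208984375, -11.27203369140625), (87.87074279785156, 51.311702728271484), 13.182764053344727)
scene 508 195 foot rect ((825.2988891601562, -3.5220985412597656), 98.33592987060547)
121 c [820.5 -10.3 270.4] n [-0.294  0.019  0.956] tilt 0.299 az -0.063 rect ((815.2783203125, -10.375308990478516), (98.27857208251953, 52.712196350097656), 9.414525985717773)
```

View pics/g.png

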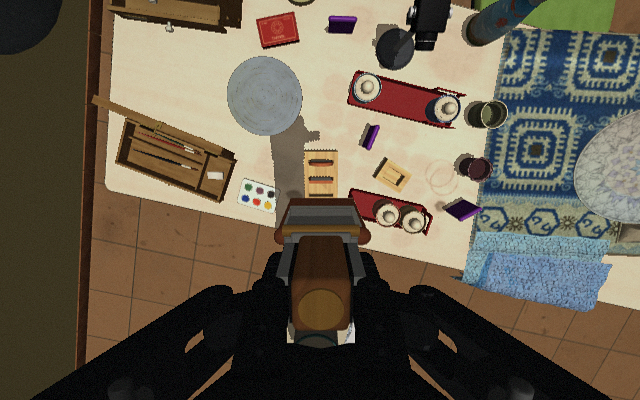

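Call:
{"fn": "play_rows", "kwargs": {
  "targets": [
    [1,0,0,-3,0],
    [1,0,0,-6,0],
    [1,0,0,-6,0]
  ]
}}

```text
clock: 10.65
eef_pos: [519.0, 110.7, 726.0]
tool_rot: [3.14, -0.079, 0.237]
force: [-0.4, -0.3, -1.9]
width: 23.5
gripper_force: 59.5
```

```bash
python3 st.py
```

```text
10.65 [518.97591155 110.70845643 726.02950869] [ 3.13992486 -0.07905291  0.23728454] [-0.371  0.306  0.2    0.78  -0.068  1.981 -1.546] 0.023267756722494926 [-0.43341051 -0.30922044 -1.87371342]
tilt 0.07907046081593033 az 0.21616844393513496
```

Call:
{"fn": "play_rows", "kwargs": {
  "targets": [
    [1,0,0,5,0],
    [1,0,0,10,0],
    [1,0,0,14,0],
    [1,0,0,14,0]
  ]
}}

```text
clock: 11.05
eef_pos: [527.2, 113.1, 576.9]
tool_rot: [3.14, -0.058, 0.238]
force: [0.2, 0.5, -2.0]
width: 23.2
gripper_force: 59.2
```

```bash
python3 st.py
```

```text
11.05 [527.16501207 113.09153547 576.882836  ] [ 3.13973753 -0.05827152  0.23774429] [-0.396  0.251  0.187  1.264 -0.046  1.572 -1.551] 0.24955189037387282 [ 0.21528334  0.53378602 -1.96716296]
tilt 0.058301008487067395 az 0.2059011839935585
```

Call:
{"fn": "play_rows", "kwargs": {
  "targets": [
    [1,0,0,-5,0],
    [1,0,0,-10,0],
    [1,0,0,-15,0],
    [1,0,0,-20,0],
    [1,0,0,-25,0],
    [1,0,0,-30,0],
    [1,0,0,-30,0]
  ]
}}

```text
clock: 11.75
eef_pos: [485.1, 103.8, 754.8]
tool_rot: [3.138, -0.127, 0.238]
force: [-0.0, 0.5, -2.3]
width: 23.4
gripper_force: 59.5
```

```bash
python3 st.py
```

```text
11.75 [485.10572531 103.80804555 754.84465799] [ 3.13848523 -0.12679756  0.23778258] [-0.423  0.23   0.25   0.809 -0.066  1.982 -1.546] 0.09184543365179475 [-0.029674    0.52879815 -2.31017317]
tilt 0.126835422564986 az 0.21321466945244077
```

Call:
{"fn": "play_rows", "kwargs": {
  "targets": [
    [1,0,0,-5,0],
    [1,0,0,-10,0],
    [1,0,0,-15,0],
    [1,0,0,-20,0],
    [1,0,0,-20,0]
  ]
}}

```text
clock: 12.25
eef_pos: [446.4, 95.6, 783.1]
tool_rot: [3.137, -0.18, 0.238]
force: [0.3, -0.2, -2.1]
width: 23.5
gripper_force: 59.5
```

```bash
python3 st.py
```

```text
12.25 [446.40960843  95.6353094  783.06822604] [ 3.13694933 -0.17953344  0.23809646] [-0.537  0.147  0.361  0.842 -0.062  1.981 -1.547] 0.16099654343266565 [ 0.34815236 -0.20644368 -2.11560666]
tilt 0.17959282946844915 az 0.21209940010819905
```

Call:
{"fn": "play_rows", "kwargs": {
  "targets": [
    [1,4,0,-4,0],
    [1,8,0,-8,0],
    [1,12,0,-12,0],
    [1,16,0,-16,0],
    [1,16,0,-16,0]
  ]
}}

```text
clock: 12.75
eef_pos: [508.7, 111.9, 791.1]
tool_rot: [3.136, -0.233, 0.238]
force: [0.2, -0.8, -2.8]
width: 23.2
gripper_force: 59.5
```

```bash
python3 st.py
```

```text
12.75 [508.65459509 111.9495594  791.0998973 ] [ 3.13555107 -0.23262386  0.23824692] [-0.412  0.255  0.248  0.679 -0.076  1.981 -1.551] 0.12749670152553927 [ 0.21862183 -0.80005868 -2.79371962]
tilt 0.23270088005524464 az 0.2120454165453229
```

Call:
{"fn": "play_rows", "kwargs": {
  "targets": [
    [1,4,0,-4,0],
    [1,8,0,-8,0],
    [1,12,0,-12,0],
    [1,15,0,-15,0],
    [1,15,0,-15,0]
  ]
}}

```text
clock: 13.25
eef_pos: [548.6, 122.9, 801.0]
tool_rot: [3.135, -0.287, 0.239]
force: [-0.2, -0.1, -1.6]
width: 23.4
gripper_force: 59.5
```

```bash
python3 st.py
```

```text
13.25 [548.58726408 122.9289795  800.9767007 ] [ 3.13464002 -0.28713659  0.23860509] [-0.377  0.325  0.226  0.554 -0.091  1.981 -1.554] 0.07403264610275592 [-0.18029507 -0.11476005 -1.62526559]
tilt 0.28721842486206095 az 0.2140600050440309
```

```bash
cat > to.py <<'E'
from h import *
import sys
g=np.array([float(a) for a in sys.argv[1:4]]+[1]); s=ctrl.read_state(); print(s['clock'],s['eef_pos'])
print((np.linalg.inv(Tw())@g)[:3]/10)
E
python3 to.py 550 -68 330
```

```text
13.25 [548.58726408 122.9289795  800.9767007 ]
[-17.53455697  18.27948115  44.05847384]
```

Call:
{"fn": "play_rows", "kwargs": {
  "targets": [
    [1,-1.7,1.8,4.4,0],
    [1,-3.4,3.6,8.8,0],
    [1,-5.1,5.4,13.2,0],
    [1,-6.8,7.2,17.6,0],
    [1,-8.5,9,22,0],
    [1,-10.2,10.8,26.4,0],
    [1,-12,12.6,30.8,0],
    [1,-14.5,15,36,0],
    [1,-17.5,18.3,44,0],
    [1,-17.5,18.3,44,0]
  ]
}}

```text
clock: 14.25
eef_pos: [549.7, -61.9, 346.5]
tool_rot: [3.134, -0.289, 0.239]
force: [0.4, 0.5, -3.2]
width: 23.3
gripper_force: 59.5
```

Call:
{"fn": "play_rows", "kwargs": {
  "targets": [
    [1,0,0,0,0],
    [1,0,0,0,0]
  ]
}}

```text
clock: 14.45
eef_pos: [550.2, -61.4, 347.6]
tool_rot: [3.135, -0.287, 0.237]
force: [0.9, 0.1, -1.8]
width: 23.0
gripper_force: 60.0
```

```bash
python3 st.py; sed -i "s/for nm,Wc in .*/for nm,Wc in [('wrist',W)]:/; s/'g'/'g2'/g" g.py; cat >> g.py <<'E'
# profile along head axis
for yaw in (.2,.22,.24):
    u=np.array([np.cos(yaw),np.sin(yaw)]); w=np.array([-u[1],u[0]])
    b=q[:,:2]-[829,-7.8]; A=b@u; B=b@w
    print(yaw,[(x,int((A//8*8==x).sum()),np.percentile(B[A//8*8==x],[3,97]).round(1).tolist(),round(float(q[A//8*8==x][:,2].max()),1)) for x in range(-80,40,8) if (A//8*8==x).sum()>10])
F=W[(W[...,2]>-20)&(np.abs(W[...,0]-640)<60)&(np.abs(W[...,1]+50)<60)]
E
python3 g.py; python3 - <<'E'
import cv2
cv2.imwrite('pics/g2c.png',cv2.imread('pics/g2.png'))
E
```

```text
14.45 [550.23344357 -61.42074159 347.57488184] [ 3.13533811 -0.28734154  0.23735947] [-0.088  0.28   0.263  1.901 -0.267  0.717 -0.999] 0.05890421021642576 [ 0.89771128  0.08406049 -1.7540663 ]
tilt 0.2874077218305739 az 0.21529337961392833
wrist 0 2550 foot rect ((829.4827880859375, -8.14758014678955), 48.20905685424805)Traceback (most recent call last):
  File "g.py", line 13, in <module>
    a,b,c=q[rng.choice(len(q),3,False)]; n=np.cross(b-a,c-a); l=np.linalg.norm(n)
            ~~~~~~~~~~^^^^^^^^^^^^^^^^
  File "numpy/random/_generator.pyx", line 864, in numpy.random._generator.Generator.choice
ValueError: a must be a positive integer unless no samples are taken
```

View pics/g2.png

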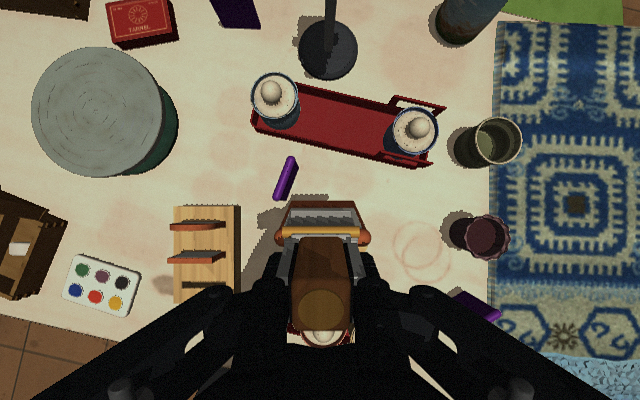

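```bash
cat > k.py <<'E'
from h import *
from scipy.optimize import least_squares
np.set_printoptions(suppress=True)
P=np.array([829.3,-8,250])
for nm in ['g','top','scene','f_scene']:
    q=np.load(nm+'.npz')['W'].reshape(-1,3)
    q=q[np.all(np.abs(q-P-[-15,0,0])<[80,70,60],axis=1)]
    # local frame at yaw .22: A along, B side
    y=.22; u=np.array([np.cos(y),np.sin(y),0]); w=np.array([-u[1],u[0],0])
    A=(q-P)@u; B=(q-P)@w; Z=q[:,2]-250
    m=(np.abs(B)<18)&(A>-28)&(A<30)&(Z>8-.3*0)
    # keep upper surface: RANSAC line in A,B,Z
    f=lambda s:(Z[m]-(s[0]+s[1]*A[m]+s[2]*B[m]))
    r=least_squares(f,[20,.3,0],loss='soft_l1',f_scale=1.0).x
    res=np.abs(f(r))
    print(nm,m.sum(),'plane',r.round(3),'tilt',np.arctan(r[1]).round(3),'height perp',(r[0]*np.cos(np.arctan(r[1]))).round(1),'med',np.median(res).round(2))
    for a in range(-72,48,8):
        k=(A>=a)&(A<a+8)
        if k.sum()>8: print('  ',a,k.sum(),'B',np.percentile(B[k],[2,10,50,90,98]).round(0),'Z',np.percentile(Z[k],[5,50,95]).round(1))
    if nm!='g': continue
    # yaw from top face side edges
    top=np.abs(Z-(r[0]+r[1]*A+r[2]*B))<2.5
    e=[]
    for a in np.arange(-28,30,4):
        k=top&(A>=a)&(A<a+4)&(np.abs(B)<34)
        if k.sum()>10: e.append((a+2,np.percentile(B[k],3),np.percentile(B[k],97)))
    e=np.array(e); print(e.round(1)); print('slopes',np.polyfit(e[:,0],e[:,1],1),np.polyfit(e[:,0],e[:,2],1),np.polyfit(e[:,0],e[:,1:].mean(1),1))
E
python3 k.py
```

```text
g 626 plane [19.976  0.283  0.003] tilt 0.276 height perp 19.2 med 0.76
   -64 40 B [-11.  -8.   2.  10.  12.] Z [-9.6 -3.   1.4]
   -56 103 B [-13. -10.   4.  15.  17.] Z [-11.6  -1.    3.6]
   -48 119 B [-15. -11.   6.  16.  17.] Z [-8.8  2.3  7. ]
   -40 140 B [-17. -12.   5.  18.  19.] Z [-7.7  6.2  9.4]
   -32 201 B [-23. -19.   3.  24.  26.] Z [-1.1 11.8 13.9]
   -24 203 B [-24. -18.   6.  26.  26.] Z [-11.1  14.   16.5]
   -16 215 B [-23. -18.   6.  26.  28.] Z [-17.7  16.2  18.7]
   -8 308 B [-35. -24.  10.  32.  36.] Z [-20.9  17.6  20.7]
   0 256 B [-33. -22.   6.  32.  36.] Z [ 4.2 20.6 23.2]
   8 96 B [-23. -19.   7.  26.  26.] Z [ 1.5 21.9 24.2]
   16 9 B [26. 26. 26. 26. 26.] Z [-10.4  -6.2   1.7]
[[-26.  -23.3  24.1]
 [-22.  -21.6  24.2]
 [-18.  -23.2  25. ]
 [-14.  -23.4  23.3]
 [-10.  -22.2  24.1]
 [ -6.  -23.3  23.6]
 [ -2.  -22.2  24.3]
 [  2.  -23.5  25.1]
 [  6.  -23.3  24.4]
 [ 10.  -22.1  24.5]]
slopes [  0.00013709 -22.80575131] [ 0.01268643 24.35532959] [0.00641176 0.77478914]
top 362 plane [21.242  0.283  0.001] tilt 0.275 height perp 20.4 med 1.19
   -64 22
[... 1734 characters left out ...]
56 40 B [-15. -11.   4.  14.  16.] Z [-21.8 -10.9   5.3]
   -48 28 B [-9. -4. 10. 14. 17.] Z [-13.2   4.3  10.9]
   -40 33 B [-14.  -6.  10.  19.  26.] Z [-15.8   7.   16.5]
   -32 51 B [-26. -21.  12.  23.  26.] Z [-13.9  10.8  17.8]
   -24 43 B [-23. -18.  19.  24.  26.] Z [-18.9   7.8  20.2]
   -16 50 B [-26. -10.  21.  27.  32.] Z [-24.5  12.7  23.2]
   -8 86 B [-21.  -9.  19.  31.  33.] Z [-54.7  -4.6  24.7]
   0 48 B [-24.  -8.  17.  31.  32.] Z [-51.6  10.7  27.2]
   8 35 B [-22. -18.  18.  28.  30.] Z [-16.1  25.   30.2]
   16 41 B [-26. -15.  20.  24.  28.] Z [-0.4 26.7 31.3]
   24 34 B [-26. -18.  19.  24.  26.] Z [-2.5 26.7 33.3]
   32 11 B [-1.  3. 20. 24. 27.] Z [-3.2  7.4 32.3]
```

```bash
cat > fin.py <<'E'
from h import *
t,y=.28,.225
L=R.from_euler('xyz',[0,-t,y]).as_matrix()  # x=(ct cy,..,+st)
P=np.array([829.3,-8,250]); lens=P-58*L[:,0]; face=lens-130*L[:,0]
T=Tw(); s=ctrl.read_state()
Rt=T[:3,:3]@np.diag([1,-1,-1]); D=L.T@Rt
print('tile rel lens rotvec',R.from_matrix(D).as_rotvec().round(4))
f=T@np.array([4,1,107,1]); print('face in lens frame',(L.T@(f[:3]-lens)).round(1))
print('tool shift cm',(T[:3,:3].T@(face-f[:3])/10).round(2), s['clock'],s['width'],s['gripper_force'])
E
python3 fin.py
```

```text
tile rel lens rotvec [-0.0033 -0.011   0.0135]
face in lens frame [-181.     9.2   66.5]
tool shift cm [5.02 0.97 6.71] 14.5 23.674402256772325 60.024118423461914
```

Call:
{"fn": "play_rows", "kwargs": {
  "targets": [
    [1,1,0.3,2.2,0.4],
    [1,2,0.6,4.4,0.75],
    [1,3.5,0.9,6.7,0.75],
    [1,4.5,0.97,6.7,0.75],
    [1,5,0.97,6.7,0.75],
    [1,5,0.97,6.7,0.75],
    [1,5,0.97,6.7,0.75]
  ]
}}

```text
clock: 15.2
eef_pos: [617.9, -55.3, 299.6]
tool_rot: [3.138, -0.291, 0.225]
force: [0.0, 0.5, -2.3]
width: 23.2
gripper_force: 59.9
```

```bash
python3 fin.py; cat > v.py <<'E'
from h import *
T=Tw()
for n in ['scene','top','wrist']:
    p,d,C=shot(n); W=cloud(d,C); np.savez('v_'+n,p=p,d=d,W=W); save('v_'+n,p)
    q=W[np.isfinite(W[...,0])]; t=(q-T[:3,3])@T[:3,:3]
    k=(np.abs(t[:,0])<25)&(np.abs(t[:,1])<36)&(t[:,2]>85)&(t[:,2]<160)
    t=t[k]; print(n,len(t))
    if len(t)>20:
        print(np.percentile(t,[2,25,50,75,98],axis=0).round(1))
        for z in range(85,160,10):
            s=t[(t[:,2]>=z)&(t[:,2]<z+10)]
            if len(s)>4: print(z,len(s),'x',np.percentile(s[:,0],[10,50,90]).round(1),'y',np.percentile(s[:,1],[3,97]).round(1))
a=cv2.imread('pics/v_wrist.png'); b=cv2.resize(cv2.imread('pics/v_scene.png')[100:240,220:360],(400,400),interpolation=cv2.INTER_CUBIC)
cv2.imwrite('pics/v.png',np.hstack([b,a[:,130:510]]))
E
python3 v.py
```

```text
tile rel lens rotvec [-0.0035 -0.0107  0.0004]
face in lens frame [-131.3   -0.3    0.6]
tool shift cm [ 0.13 -0.03  0.06] 15.2 23.205649499216534 59.93122637271881
scene 170
[[-11.3 -29.6  87.1]
 [ -9.6 -22.5 104.5]
 [ -8.5  -5.8 119.3]
 [ -7.1  14.1 132.1]
 [ -2.1  30.3 148.3]]
85 21 x [-10.4  -7.5  -4.5] y [-28.7  24.3]
95 24 x [-9.5 -8.  -2.9] y [-26.1  27.2]
105 31 x [-9.8 -8.3 -5.2] y [-27.7  27.9]
115 29 x [-10.1  -8.4  -6.3] y [-28.   30.8]
125 27 x [-11.2  -9.   -7. ] y [-27.7  30.1]
135 24 x [-10.6  -9.5  -6.6] y [-26.6  30.3]
145 14 x [-9.4 -9.  -5.2] y [-27.1  30.4]
top 21
[[ -8.  -28.1  85.6]
 [ -4.5 -25.3  96.3]
 [ -3.9 -21.3 124.6]
 [ -2.6  -3.5 139. ]
 [  5.9  26.5 149.7]]
85 5 x [0.8 4.8 5.9] y [-21.5  16.9]
wrist 897
[[ -4.4 -27.6  85.2]
 [ -3.8 -14.6 112.6]
 [ -3.2   2.2 126. ]
 [ -2.4  19.4 137.6]
 [  6.3  29.9 149.3]]
85 144 x [-1.9  5.1  6.3] y [-27.6  29.5]
95 50 x [-2.4 -2.1 -1.7] y [-27.7  30.1]
105 45 x [-2.9 -2.4 -2. ] y [-28.2  30.4]
115 201 x [-3.  -2.7 -2.4] y [-26.1  28.6]
125 197 x [-3.8 -3.5 -3.2] y [-26.8  28.7]
135 164 x [-4.1 -3.9 -3.6] y [-26.1  28.7]
145 96 x [-4.5 -4.2 -4.1] y [-26.   29.1]
```

View pics/v.png

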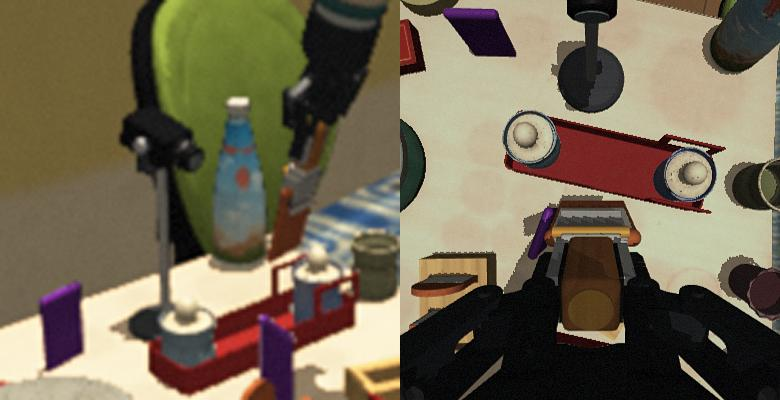

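The tile sits about 0.04 rad rotated in the pads, and the face is about 6 mm nearer the robot than I assumed. I'll quantify this and then go up once more to add the missing tilt.

```bash
cat > m.py <<'E'
from h import *
import sys
T=Tw()
for n in sys.argv[1:]:
    q=np.load(n+'.npz')['W'].reshape(-1,3); q=q[np.isfinite(q[:,0])]; t=(q-T[:3,3])@T[:3,:3]
    lo,hi=((-8,1) if 'wrist' in n else (-14,-4))
    t=t[(t[:,0]>lo)&(t[:,0]<hi)&(np.abs(t[:,1]-1)<27)&(t[:,2]>97)&(t[:,2]<147)]
    A=np.c_[np.ones(len(t)),t[:,1],t[:,2]-107]
    for _ in range(5):
        c=np.linalg.lstsq(A,t[:,0],rcond=None)[0]; r=np.abs(A@c-t[:,0]); k=r<3*np.median(r)+.1; A=A[k];t=t[k]
    print(n,len(t),c.round(4),np.median(r))
E
python3 m.py v_wrist v_scene; python3 to.py 548 123 740
```

```text
v_wrist 584 [-1.285e+00  2.000e-04 -5.460e-02] 0.12740389037921152
v_scene 107 [-7.3767e+00  4.1000e-03 -3.3600e-02] 1.0205198999771685
15.35 [617.4948731  -55.49490044 298.78096439]
[  9.90934594 -18.81249258 -43.14553312]
```

```bash
python3 to.py 548 123 801
```

```text
15.35 [617.4948731  -55.49490044 298.78096439]
[ 11.6500263  -18.7939498  -48.99187284]
```

Call:
{"fn": "play_rows", "kwargs": {
  "targets": [
    [1,-1,0,-3.5,0],
    [1,-1,-1,-8,0],
    [1,0,-3,-12,0],
    [1,1.5,-6,-16.5,0],
    [1,3,-8,-21,0],
    [1,5,-10,-25,0],
    [1,6.5,-12,-29.5,0],
    [1,8,-15,-34,0],
    [1,9,-18,-38,0],
    [1,9.9,-18.8,-43,0]
  ]
}}

```text
clock: 16.35
eef_pos: [549.5, 122.5, 724.4]
tool_rot: [3.141, -0.287, 0.229]
force: [1.8, 0.8, -1.7]
width: 23.2
gripper_force: 60.1
```

```bash
python3 st.py; python3 to.py 548 123 801
```

```text
16.35 [549.47454391 122.5371689  724.36277155] [ 3.1407375  -0.28715205  0.22853817] [-0.449  0.22   0.262  0.945 -0.064  1.696 -1.561] 1.694338396310742 [ 1.78448839  0.79436603 -1.6578094 ]
tilt 0.28715328585798644 az 0.22551880995654836
16.35 [549.47454391 122.5371689  724.36277155]
[ 2.04285172 -0.07216848 -7.38769797]
```

Call:
{"fn": "play_rows", "kwargs": {
  "targets": [
    [1,2,0,-4,0],
    [1,4,0,-8,0],
    [1,6,0,-11,0],
    [1,8,0,-14,0],
    [1,8,0,-14,0]
  ]
}}

```text
clock: 16.85
eef_pos: [563.5, 122.8, 816.5]
tool_rot: [3.138, -0.338, 0.224]
force: [-0.2, 0.5, -3.1]
width: 23.3
gripper_force: 60.1
```

```bash
python3 st.py
```

```text
16.85 [563.48177903 122.7666165  816.53718958] [ 3.13829037 -0.33755067  0.22429762] [-0.359  0.348  0.227  0.48  -0.104  1.982 -1.563] 0.009337369799685705 [-0.16498326  0.47076312 -3.06998076]
tilt 0.337566199957188 az 0.21432654974699933
```

```bash
python3 - <<'E'
from h import *
p,d,C=shot('wrist'); np.savez('g3',W=cloud(d,C)); print(proj([829,-8,270],C))
E
sed -i "s/\['g','top','scene','f_scene'\]/['g3']/" k.py; python3 k.py; python3 to.py 545 -65 345
```

```text
(np.float64(399.51444065836364), np.float64(133.1224043605227))
g3 397 plane [20.027  0.288 -0.002] tilt 0.28 height perp 19.2 med 0.83
   -64 21 B [-11.  -8.   3.  10.  13.] Z [-10.5  -4.9   0.2]
   -56 49 B [-15. -10.   4.  15.  16.] Z [-10.9  -0.9   2.6]
   -48 56 B [-15. -12.   4.  16.  17.] Z [-10.2   1.7   6.4]
   -40 69 B [-18. -14.   3.  18.  20.] Z [-5.6  6.1  9.8]
   -32 86 B [-22. -17.   4.  23.  26.] Z [ 4.2 12.3 15.1]
   -24 83 B [-24. -20.   4.  26.  26.] Z [-7.6 13.9 16.1]
   -16 101 B [-23. -18.   5.  26.  28.] Z [-13.9  16.1  18.2]
   -8 122 B [-34. -28.   8.  32.  36.] Z [-15.5  17.3  20.9]
   0 106 B [-33. -22.   5.  31.  36.] Z [ 5.1 19.8 22.2]
   8 98 B [-24. -19.   3.  25.  26.] Z [ 7.2 23.2 25.8]
   16 90 B [-23. -18.   5.  26.  26.] Z [ 6.1 25.7 28.2]
   24 85 B [-22. -18.   6.  26.  26.] Z [ 4.3 27.8 29.3]
   32 28 B [-21. -16.  11.  26.  26.] Z [-4.3 27.4 29.1]
16.9 [563.43337944 122.89031904 816.38220739]
[-21.23946294  17.76971664  42.56242302]
```

Lens tilt is confirmed at 0.28. Returning.

Call:
{"fn": "play_rows", "kwargs": {
  "targets": [
    [1,-2.1,1.8,4.2,0],
    [1,-4.2,3.6,8.5,0],
    [1,-6.3,5.4,12.7,0],
    [1,-8.4,7.2,17,0],
    [1,-10.5,9,21.2,0],
    [1,-12.7,10.8,25.5,0],
    [1,-15,12.6,30,0],
    [1,-18,15,36,0],
    [1,-21.2,17.8,42.5,0],
    [1,-21.2,17.8,42.5,0]
  ]
}}

```text
clock: 17.9
eef_pos: [545.6, -55.0, 368.0]
tool_rot: [3.139, -0.338, 0.225]
force: [0.6, 0.2, -3.0]
width: 23.4
gripper_force: 60.1
```

Call:
{"fn": "play_rows", "kwargs": {
  "targets": [
    [1,0,0,0,0],
    [1,0,0,0,0]
  ]
}}

```text
clock: 18.1
eef_pos: [547.1, -54.7, 369.7]
tool_rot: [3.14, -0.337, 0.224]
force: [1.1, -0.2, -1.1]
width: 23.0
gripper_force: 60.1
```

```bash
cat > fin.py <<'E'
from h import *
t,y=.28,.225
L=R.from_euler('xyz',[0,-t,y]).as_matrix()
P=np.array([829.3,-8,250]); lens=P-58*L[:,0]; face=lens-130*L[:,0]
T=Tw(); s=ctrl.read_state()
Rt=T[:3,:3]@np.diag([1,-1,-1])@R.from_euler('y',.045).as_matrix(); D=L.T@Rt
print('tile rel lens rotvec',R.from_matrix(D).as_rotvec().round(4))
f=T@np.array([-.5,1,107,1]); print('face in lens frame',(L.T@(f[:3]-lens)).round(1))
print('tool shift cm',(T[:3,:3].T@(face-f[:3])/10).round(2), s['clock'],s['width'],s['gripper_force'],np.abs(s['qd']).max())
E
python3 st.py; python3 fin.py
```

```text
18.1 [547.10912832 -54.6661066  369.6971544 ] [ 3.13973107 -0.33733432  0.22353142] [-0.106  0.231  0.272  1.915 -0.281  0.705 -1.01 ] 0.07984715161218157 [ 1.08121945 -0.23372313 -1.09251789]
tilt 0.3373392568221259 az 0.21790689604234414
tile rel lens rotvec [-0.0023 -0.0123 -0.0015]
face in lens frame [-177.7   16.2   87.1]
tool shift cm [4.26 1.59 8.97] 18.1 23.033387950067805 60.08816957473755 0.07984715161218157
```

Call:
{"fn": "play_rows", "kwargs": {
  "targets": [
    [1,0.6,0.3,2.2,0],
    [1,1.2,0.8,4.5,0],
    [1,2.2,1.2,6.8,0],
    [1,3.3,1.6,9,0],
    [1,4.3,1.6,9,0],
    [1,4.3,1.6,9,0],
    [1,4.3,1.6,9,0]
  ]
}}

```text
clock: 18.8
eef_pos: [621.8, -54.4, 302.6]
tool_rot: [3.137, -0.343, 0.227]
force: [-0.6, -0.3, -2.9]
width: 23.6
gripper_force: 60.1
```

```bash
python3 fin.py; python3 v.py >/dev/null; python3 m.py v_wrist v_scene
```

```text
tile rel lens rotvec [-0.0038 -0.0184  0.0013]
face in lens frame [-125.5   -0.3    2.5]
tool shift cm [-0.46 -0.03  0.22] 18.8 23.632903012778854 60.06741642951965 0.02227306078415573
v_wrist 526 [-3.6075 -0.     -0.0737] 0.12629334637224954
v_scene 90 [-9.533   0.0143 -0.0667] 0.7449418337047513
```

View pics/v.png

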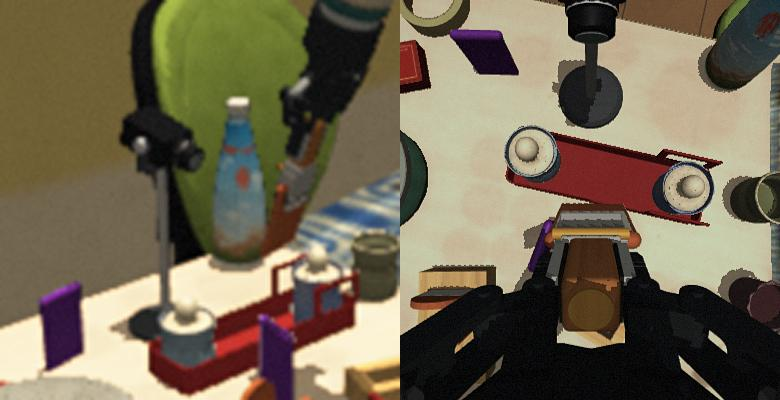

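The tile has settled slightly in the pads. Its normal is now at 0.343 − 0.07 ≈ 0.275 rad, against 0.28 for the lens. One small position correction is left.

Call:
{"fn": "play_rows", "kwargs": {
  "targets": [
    [1,-0.1,0,0.1,0],
    [1,-0.2,0,0.2,0],
    [1,-0.2,0,0.2,0],
    [1,-0.2,0,0.2,0],
    [1,-0.2,0,0.2,0]
  ]
}}

```text
clock: 19.45
eef_pos: [620.2, -55.3, 297.9]
tool_rot: [3.138, -0.341, 0.225]
force: [-0.9, -0.0, -2.2]
width: 23.5
gripper_force: 60.1
```

```bash
sed -i "s/'y',.045/'y',.069/; s/\[-.5,1,107,1\]/[-2.5,1,107,1]/" fin.py; python3 fin.py; python3 v.py >/dev/null; python3 m.py v_wrist v_scene
```

```text
tile rel lens rotvec [-0.0036  0.0083 -0.0002]
face in lens frame [-130.8   -0.8   -1.6]
tool shift cm [ 0.09 -0.08 -0.16] 19.45 23.453809557308738 60.0667941570282 0.0022674613174863568
v_wrist 510 [-3.8995e+00  3.0000e-04 -7.2800e-02] 0.10647385135804077
v_scene 101 [-10.8666  -0.0241  -0.0393] 0.9418045136419071
```

The pose is stable, with no further creep. Handing in.

```bash
python3 -c "
from cell import ctrl; print(ctrl.finish_job())"
```

```text
the job is handed in; nothing more can be done
None
```

I handed the job in at about 19.6 s of the 48 s: the rim tile was held still by the clip, by my measurements about 131 mm from the lens, centred within about 2 mm and square to its axis within about 0.02 rad; no verdict came back.

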